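# Take the combination lock off the purged dry box

### The arm

A 7-joint arm with a two-finger parallel gripper is mounted at the origin on a cart in front of the work surface, level with it; the furniture and walls round the work are solid. World frame = base frame: x ahead of the robot, y to its left, z up, the work surface at z = 0. Lengths are in m, angles in rad, forces in N, time in s.
With the tool pointing down it reaches from about 0.35 to 0.9 m from the base axis. Payload 7.2 kg.
Tool frame: the origin (TCP) lies at the centre of the arm's flange, where the gripper is bolted on; the fingertips stand 173 mm ahead of it and the grasp point (between the pads) lies 155 mm ahead of it (tip_reach is the z of the fingertips in the tool frame, in m); z points along the fingers, y is the line along which they close (so a half turn about z gives the same grasp; the last joint's range is limited). The gripper opens to 85 mm and grips with 20 to 120 N. Pads are 22 mm wide; open, the fingers measure 114 mm over their backs; the gripper's body (76 mm by 85 mm) begins 54 mm behind the grasp point. The pads swing forward as they close: fully open they stand 13 mm farther back than shut.
Start: joints at [-1.174, 0.411, -0.013, 1.596, 0.006, 1.134, -0.082], TCP at [0.28, 0.559, 0.405] pointing down, gripper open.
Joint ranges: [-2.95, 2.95], [-0.29, 1.99], [-1.47, 1.44], [0.14, 2.54], [-1.03, 4.17], [0.13, 1.85], [-2.86, 2.86]. Speed limits (rad/s): [2.39, 2.39, 3.01, 3.01, 3.14, 3.14, 3.14].

### API

Orientations are given as a unit quaternion [w, x, y, z].
In Python, from plant import read_state, get_image, finish_job, outline_of, tip_reach gives the robot as it stands. The module is installed in compiled form; this text tells all that it offers.
- The arm moves only by the tool drive_tool, never from a script. Its argument "commands" is a list of rows, each an object with "twist": the turn, a rotation vector about the tool's x, y, z in rad, a list of three; "dp": the shift along the tool's x, y, z in mm, a list of three; "claw": the opening, from 0 (shut) to 1 (fully open). A call has 1 to 12 rows; each row is the pose to reach, as a shift and turn from the pose commanded when the call began, along the tool's axes at that moment; what a row does not reach only later rows make up. A row lasts 1/12 s, in which the tool goes at most 41.7 mm and 7.16 degrees, less where a joint would pass 70% of its speed; a pose out of reach is approached as far as the arm can. A call with a gripper value outside its range is refused whole. The fingers move at their own pace and stop on an object; "newtons" is the grip in N (left out, the last holds). Time passes only in rows, so rows that repeat a pose let the fingers close. It gives the time, the measured TCP pose, the force, the opening and the grip force at its end, in the units of the state.
- read_state(): the state, without advancing time (a new reading comes with each control period).
- get_image(name): name is "scene" or "top" or "wrist"; returns a dict with "frame" (400x640x3 uint8, red, green, blue), "depth" (400x640 float32, m along the optical axis (not along the pixel's ray), 0 where there is no reading), "fx", "fy", "cx", "cy" (pixels), "k1" (the pictures are not rectified: a ray, as slopes to the right and down, at radius r is drawn at 1 + k1 r^2 times it, then the intrinsics apply), "R" (3x3) and "t" (3): a world point X has camera coordinates R X + t; the wrist camera has in their place "hand_eye" (4x4, takes a point from camera to tool coordinates, whose origin is the TCP and whose axes are the flange's). Camera axes: x right, y down, z forward; pixel columns grow to the right and rows downward; lengths in m; the calibration is good to about 2 mm. A picture is of the moment at which its call begins: read the wrist's pose just before it.
- finish_job(): hands the job in; it is judged then, once.
Trained networks look in a picture, given as the dict that the camera call returned (one of the last four; its "shot" number tells which), for a name from the list of things; names that differ only in an ending like _2 or _b are one class to them, and where a whole thing is asked for, a point or a joint stands for the part that bears it (a point fixed in the world has none). Each returns a list of dicts, best first, with "conf" (0 to 1); they miss things now and then, are a little off and sometimes report something else, mostly with a low value. They report only what shows in the picture. A call takes as long as a camera call. They do not tell look-alikes from the thing itself.
- outline_of(picture, query): "mask" (400x640 bool, what is visible of it) and "extent" ([left, top, right, bottom] in pixels, round what is visible of it).
The state is a dict: "clock": time; "joint_positions": joint angles; "joint_velocities": joint speeds; "tau": joint torques, N m; "eef_pos": TCP position; "eef_rot": TCP orientation; "ft_force": force on the tool from outside, world axes, zero at the start; "wrist_torque": the same for the moment, N m; "gripper_width": opening from 0.0 (shut) to 1.0 (fully open); "gripper_force": force on a finger pad.
Only numpy, scipy, OpenCV 4.12 (cv2) and the standard library are available. Lean on these libraries where they do the work, as an engineer would, in place of code of your own. Each camera call takes 0.05 s, during which the arm holds its last target. There are 200 camera calls.

### The job

The nitrogen dry box is about to be opened, so first throttle its purge back to idle: swing the purge lever on the box's front deck until it stands on the middle one of its three raised marks, and leave it there. Then set the combination padlock's dial so that its white pointer stands on the third mark clockwise from the long zero mark (each mark is a click), pull the lock body straight back from the staple until the shackle has slid fully open, and unhook the open shackle from the staple. Leave the other things where they are, and finish while still holding the lock up in the gripper, at rest and level with its dial upward and its shackle still out, its underside at least 10 cm above the deck and touching nothing else.

Things in the scene. Friction and masses are not known exactly. Their poses are not given: they have to be found in the camera images.
- dry_box: Grey steel box, 200 (x) x 310 (y) mm, fixed. Origin: centre of its underside; x to its rear (away from the robot), y to its left, z up. The front half of its top is a flat deck 70 mm above the worktop with the purge valve (left) and the lock (right); behind it lies the white lid, 3 mm proud, whose slotted steel hasp strap (3 to 6 mm thick) reaches forward round the staple.
- lever_pivot (a point): Point on the upright axis of the purge lever, 35 mm above the deck, at [-0.020, 0.070, 0.105] in the box's frame.
- lever_knob (a point): Centre of the top of the upright black round knob fixed on the purge lever, 52 mm from the pivot axis: 19 mm thick, 28 mm tall, its top 67 mm and its foot (and the flat lever bar) about 39 mm above the deck. Pinch or push it from above. A thin nose beyond the knob points at the marks.
- purge_lever (a joint): Lever angle (rad): 0 = fully open, pointing to the box's left (+y); grows anticlockwise from above, towards the robot; 1.571 = shut, pointing to the box's front (-x). Three raised radial steel marks lie on the deck 67 to 80 mm from the pivot at 0, 0.785 (middle one: idle) and 1.571. Starts near open, stays where it is left, takes about 3 N at the knob.
- lock: Laminated steel combination padlock, about 0.4 kg, lying loose on the deck, dial up. Body 48 (x) x 54 (y) x 28 (z) mm with flat flanks, gripped across y. Origin: centre of its underside; x towards the shackle (rearward), z up through the dial. Two steel lips on the deck, 5 mm high, 4 mm thick, 42 mm long, 3 mm beside its flanks, keep it from turning; finger tips fit above them.
- dial_top (a point): Centre of the top of the lock's black fluted dial: 34 mm across, 18.5 mm tall, axis upright, top 20 mm above the lock body's top face (48 mm above the lock's underside). A white rib on its top and side is the pointer.
- lock_dial (a joint): Dial angle against the lock body (rad), clockwise from above positive, endless, may read over a turn. 0 = pointer on the long mark, towards the shackle (+x). 12 marks 0.524 apart, each a click notch that draws the dial in when let go near it (0.1 N m to pass). The shackle is freed only at 1.571 (third mark clockwise; or whole turns from it) within 0.08. Starts in or between notches, 2 or more away, either way.
- lock_shackle (a joint): How far the shackle stands out of the lock body (m): 0 = home, 0.024 = fully open. Held shut unless the dial is right; then it slides with about 3 N of friction and stays where it is left. Pull the lock body back along its -x while the staple holds the shackle (2.5 mm of slack, then 24 mm of travel).
- shackle_crown (a point): Middle of the shackle's bow, on the bar's axis, 48 mm (shut) from the lock's origin along its x, 14 mm above its underside. The shackle is a level U of 8 mm round bar, half-circle bow, legs at y = +16 and -16 mm of the lock. The -16 mm leg (right) stays in the body.
- shackle_toe (a point): Free end of the shackle's short leg, at y = +16 mm of the lock (left), 19 mm along x from the lock's origin when shut (inside the body, whose rear face is at 24 mm), 43 mm when fully open: a 19 mm gap between body and leg.
- staple_leg (a point): Foot, on the deck, of the staple leg that stands inside the shackle's loop, 38 mm along x from the lock's origin at the start. The staple is an upright fixed bridge of 7 mm round bar along the box's y: its second leg stands 32 mm to the left (+y); the bridge's underside is 34.5 mm and its top 41.5 mm above the deck. The shackle's short leg passes between the two legs.
- staple_top (a point): Middle of the top of the staple's bridge. To unhook the opened lock: raise it 10 mm (clear of lips and strap, still under the bridge), move it along x until the staple leg inside the loop stands in the gap between lock body and toe (33 mm from the lock's origin), shift it 35 mm to the right (-y), then lift.
- spanner_11: Double open-ended steel spanner, 147 mm long, 6 mm thick, lying loose on the worktop to the right of the box: leave alone. Origin under its middle.
- septa_jar: Brown jar with a white lid, 45 mm across, 55 mm tall, standing loose on the worktop to the right of the box: leave alone. Origin under its middle.
- tape_roll: White roll of tape, 52 mm across, 16 mm high, lying loose on the lid: leave alone. Origin under its middle.
- nut_carton: Small brown carton, 50 x 66 x 40 mm, standing loose on the worktop to the left of the box: leave alone. Origin under its middle.
- union_tee: Brass tee fitting, 37 x 38 x 13 mm, lying loose on the deck between the purge valve and the lock: leave alone. Origin under its middle.
Mind the look-alikes: they are no part of the job. What is meant by the lock is not green, and is the smaller of those in its own colour.

How it is judged:
On the way, in this order (a step that is already met when the one before it is completed fails the run):
1. the purge lever stands on the middle mark (idle), within 8 degrees, the lock still shut (value of joint purge_lever between 0.645 and 0.925 rad and value of joint lock_shackle below 0.008 m), for 0.3 s.
2. the dial is at its code and the shackle is pulled open by at least 20 of its 24 mm, the lever still at idle (value of joint purge_lever between 0.645 and 0.925 rad and value of joint lock_shackle above 0.02 m), for 0.2 s.
At the end, for the whole second after the job is handed in: The gripper holds the lock (over 2 N) at rest, off the staple and clear of the box, its underside at least 9 cm above the deck, within 17 degrees of level, dial up; the shackle is still out by at least 18 mm and the purge lever still on its middle mark within 8 degrees (value of joint purge_lever between 0.645 and 0.925 rad and value of joint lock_shackle above 0.018 m and z of lock in the frame of dry_box above 0.16 m and angle between lock's own z axis and vertical below 0.3 rad and contact force between the fingers and lock above 2 N and not (contact force between lock and dry_box above 0.1 N) and linear speed of lock below 0.03 m/s and angular speed of lock below 0.2 rad/s); the arm keeps its last pose, push and grip.
It fails at once if the double-ended spanner is pushed more than 3 cm from its place (distance of spanner_11 from where it was at the start of the episode above 0.03 m).
It fails at once if the septa jar is pushed more than 3 cm from its place (distance of septa_jar from where it was at the start of the episode above 0.03 m).
It fails at once if the tape roll is pushed more than 3 cm from its place (distance of tape_roll from where it was at the start of the episode above 0.03 m).
It fails at once if the small carton is pushed more than 3 cm from its place (distance of nut_carton from where it was at the start of the episode above 0.03 m).
It fails at once if the brass tee is pushed more than 3 cm from its place (distance of union_tee from where it was at the start of the episode above 0.03 m).
It also fails if it takes over 61 s, if anything falls off the work surface, if the arm or the gripper's body presses on something with over 40 N, if the wrist force passes 120 N, or if a joint passes its speed limit or range.

## Working session

There is one attempt and no reset: what is moved stays moved. The work goes in short steps, Python scripts to look and compute and a tool call to move; the robot and the scene stay as the last step left them, time stands still between calls to the robot, and variables do not carry over. Pictures are saved under pics/ and viewed, at most 10 in all, crops included, and the job is handed in when it is done.

Besides the shell and the picture viewer there is one more tool, called after "Emit:" as name(argument=value, ...), one argument or row to a line, values as JSON. drive_tool: Moves the arm, as the interface text tells. Its arguments: {"type":"object","properties":{"commands":{"type":"array","items":{"type":"object","properties":{"twist":{"type":"array","items":{"type":"number"}},"dp":{"type":"array","items":{"type":"number"}},"claw":{"type":"number"}}}},"newtons":{"type":"number"}},"required":["commands"]}

```bash
mkdir -p pics; cat > h.py <<'E'
import numpy as np, cv2
from plant import *
from scipy.spatial.transform import Rotation as Ro
def world(p,uv,z=None):
    """pixels->world through depth"""
    uv=np.atleast_2d(uv); x=(uv[:,0]-p['cx'])/p['fx']; y=(uv[:,1]-p['cy'])/p['fy']
    d=np.array([x,y]).T; s=d.copy()
    for _ in range(10): s=d/(1+p['k1']*(s**2).sum(1,keepdims=True))
    ray=np.c_[s,np.ones(len(s))]
    if 'hand_eye' in p:
        H=np.array(p['hand_eye']); S=p['st']; q=S['eef_rot']; Rt=Ro.from_quat([q[1],q[2],q[3],q[0]]).as_matrix()
        R=Rt@H[:3,:3]; o=Rt@H[:3,3]+np.array(S['eef_pos'])
    else:
        R=np.array(p['R']).T; o=-R@np.array(p['t'])
    w=ray@R.T
    if z is None:
        u=uv.round().astype(int); return o+w*p['depth'][u[:,1],u[:,0]][:,None]
    return o+w*((z-o[2])/w[:,2])[:,None]
def shot(n):
    s=read_state(); p=get_image(n); p['st']=s; return p
def save(p,f,box=None,k=1):
    a=p['frame'][...,::-1]
    if box: a=a[box[1]:box[3],box[0]:box[2]]
    cv2.imwrite('pics/'+f,cv2.resize(a,None,fx=k,fy=k,interpolation=cv2.INTER_CUBIC))
def maskpts(p,m):
    v,u=np.nonzero(m&(p['depth']>0)); return world(p,np.c_[u,v])
E
python3 - <<'E'
from h import *
print(read_state(),tip_reach)
for n in('scene','top'):
    p=shot(n); save(p,n+'.png')
    for q in['lock','lock_dial','lever_knob','purge_lever','staple_top','union_tee','lock_shackle','dry_box']:
        for r in outline_of(p,q)[:4]:
            P=maskpts(p,r['mask'])
            print(n,q,round(r['conf'],2),r['extent'],np.median(P,0).round(3) if len(P) else None)
E
```

```text
{'clock': 0.0, 'joint_positions': array([-1.17421298,  0.41190261, -0.01277377,  1.59709149,  0.00559253,
        1.13433244, -0.08221569]), 'joint_velocities': array([-0.00012149,  0.00058035,  0.00036042, -0.00130097, -0.00043667,
        0.00341725, -0.00044896]), 'tau': array([ 1.56842652e-03, -6.00613904e+01,  6.82758763e-01, -2.99415636e+01,
        1.38053665e-02,  1.03085954e-02, -7.19199352e-05]), 'eef_pos': array([0.28002635, 0.5584882 , 0.40383141]), 'eef_rot': array([-1.51546488e-04,  2.30275001e-01,  9.73125224e-01, -8.35645703e-04]), 'ft_force': array([0.09993868, 0.2461231 , 0.92595534]), 'wrist_torque': array([ 0.00142313,  0.04155124, -0.03496065]), 'gripper_force': 0.0, 'gripper_width': 1.0060410755393343} 0.1734
scene lock 0.94 [326.0, 159.7, 355.4, 191.3] [ 0.355 -0.016  0.034]
scene lock 0.77 [379.7, 267.3, 410.3, 296.9] [0.531 0.325 0.027]
scene lock 0.62 [254.7, 171.6, 299.7, 178.0] [ 0.448 -0.174  0.001]
scene lock 0.58 [304.8, 186.8, 331.5, 207.8] [0.487 0.023 0.097]
scene lock_dial 0.62 [386.5, 272.0, 399.9, 290.5] [0.529 0.317 0.047]
scene lock_dial 0.6 [33
[... 926 characters left out ...]
09 0.171 0.11 ]
top lock_dial 0.65 [356.9, 254.5, 374.9, 279.2] [ 0.34  -0.031  0.06 ]
top lock_dial 0.6 [221.3, 181.8, 235.2, 196.3] [0.524 0.312 0.047]
top lock_dial 0.45 [340.6, 200.5, 358.9, 216.6] [0.475 0.013 0.117]
top lever_knob 0.44 [267.9, 183.1, 301.7, 199.3] [0.507 0.173 0.111]
top purge_lever 0.62 [268.6, 182.9, 301.5, 200.1] [0.51  0.167 0.11 ]
top staple_top 0.65 [256.9, 139.1, 387.3, 226.1] [0.542 0.079 0.071]
top union_tee 0.59 [306.0, 199.2, 322.6, 213.1] [0.468 0.103 0.08 ]
top lock_shackle 0.44 [207.3, 185.4, 220.0, 200.6] [0.52  0.357 0.016]
top dry_box 0.77 [254.3, 140.3, 392.6, 224.7] [0.542 0.079 0.071]
top dry_box 0.72 [269.4, 182.9, 300.2, 198.4] [0.51  0.165 0.11 ]
```

```bash
python3 - <<'E'
import cv2
a=cv2.imread('pics/top.png')[120:300,190:420]; b=cv2.imread('pics/scene.png')[130:350,240:420]
a=cv2.resize(a,(766,600),interpolation=cv2.INTER_CUBIC)
cv2.imwrite('pics/top_c.png',a); cv2.imwrite('pics/sc_c.png',cv2.resize(b,(490,600),interpolation=cv2.INTER_CUBIC))
E
```

```text
(no output)
```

View pics/top_c.png

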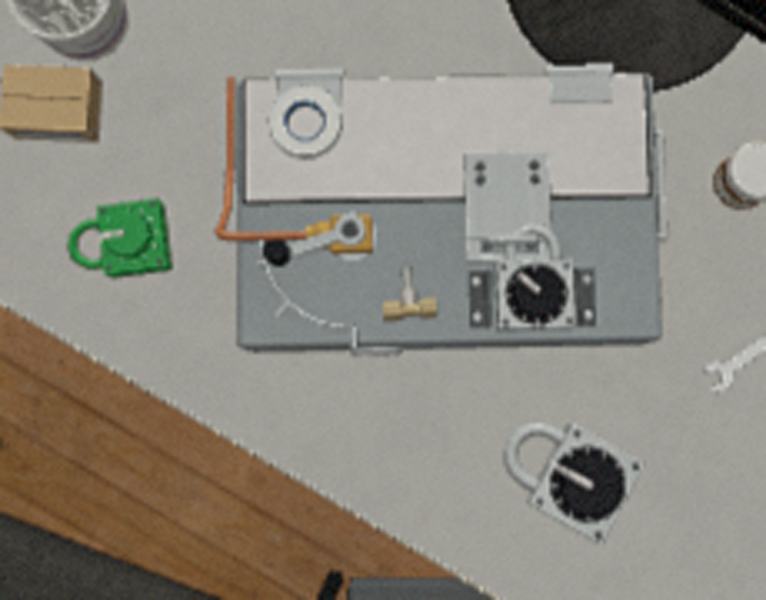

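The crop shows the box with lever (knob at crop 277,252, near open). There are three locks: silver at crop (537,293), image px (351,208), under the hasp on the deck; a larger silver one at px (367,265); and a green one at px (230,191). The deck one fits: not green, and the smaller of the two silver ones. I'll confirm it in an enlarged wrist crop before reaching.

```bash
python3 - <<'E'
from h import *
p=shot('top')
m=[r for r in outline_of(p,'dry_box')][0]['mask']
P=maskpts(p,m); 
D=P[(P[:,2]>.062)&(P[:,2]<.079)]
c,s,a=cv2.minAreaRect((D[:,:2]*1000).astype(np.float32)); print(c,s,a)
v,u=np.mgrid[140:230,250:395]; W=world(p,np.c_[u.ravel(),v.ravel()])
# lid front edge / box bounds: columns of top surfaces
p2=shot('wrist'); print(np.array(p2['hand_eye']).round(3),p2['fx'],p2['cx'])
def px(x,y): return world(p,[[x*230/766+190,y*180/600+120]]).round(3)[0]
for n,q in dict(pipe=(290,237),pipe2=(240,235),pipe3=(231,150),pivot=(350,228),knob=(277,252),lidL=(243,200),lidR=(648,196),boxFL=(240,345),boxFR=(658,340),BL=(246,76),BR=(648,74),st=(515,247),dial=(537,293)).items(): print(n,px(*q))
E
```

```text
(542.95458984375, 81.6709213256836) (205.75076293945312, 324.4458923339844) 1.521379828453064
[[-0.    -0.946 -0.323  0.085]
 [ 1.    -0.    -0.001  0.   ]
 [ 0.001 -0.323  0.946  0.031]
 [ 0.     0.     0.     1.   ]] 356.6307481210208 321.3848449782286
pipe [0.515 0.187 0.084]
pipe2 [0.516 0.222 0.086]
pipe3 [0.592 0.241 0.016]
pivot [0.518 0.143 0.111]
knob [0.498 0.19  0.135]
lidL [0.544 0.223 0.07 ]
lidR [ 0.55  -0.074  0.067]
boxFL [0.441 0.233 0.   ]
boxFR [ 0.447 -0.094  0.001]
BL [0.655 0.232 0.001]
BR [ 0.659 -0.088  0.006]
st [0.511 0.024 0.068]
dial [0.473 0.013 0.118]
```

Emit:
drive_tool(
  commands=[
    {"dp": [-371, -249, 40], "twist": [0, 0, -0.49], "claw": 0.55},
    {"dp": [-371, -249, 40], "twist": [0, 0, -0.49], "claw": 0.55},
    {"dp": [-371, -249, 40], "twist": [0, 0, -0.49], "claw": 0.55},
    {"dp": [-371, -249, 40], "twist": [0, 0, -0.49], "claw": 0.55},
    {"dp": [-371, -249, 40], "twist": [0, 0, -0.49], "claw": 0.55},
    {"dp": [-371, -249, 40], "twist": [0, 0, -0.49], "claw": 0.55},
    {"dp": [-371, -249, 40], "twist": [0, 0, -0.49], "claw": 0.55},
    {"dp": [-371, -249, 40], "twist": [0, 0, -0.49], "claw": 0.55},
    {"dp": [-371, -249, 40], "twist": [0, 0, -0.49], "claw": 0.55},
    {"dp": [-371, -249, 40], "twist": [0, 0, -0.49], "claw": 0.55},
    {"dp": [-371, -249, 40], "twist": [0, 0, -0.49], "claw": 0.55},
    {"dp": [-371, -249, 40], "twist": [0, 0, -0.49], "claw": 0.55},
  ],
)

```text
clock: 2.05
eef_pos: [0.503, 0.1627, 0.3645]
eef_rot: [0.001, -0.008, 1.0, -0.002]
ft_force: [-0.7, 0.1, 0.2]
gripper_width: 0.549
gripper_force: 0.0
```

```bash
python3 - <<'E'
from h import *
p=shot('wrist'); a=p['frame'][::-1,::-1,::-1]; cv2.imwrite('pics/w1.png',a)
s=p['st']; print(s['clock'],s['eef_pos'],s['eef_rot'])
for q in['lever_knob','purge_lever','lock','lock_dial','union_tee','lock_shackle']:
    for r in outline_of(p,q)[:3]:
        P=maskpts(p,r['mask']); e=r['extent']
        print(q,round(r['conf'],2),[640-e[2],400-e[3],640-e[0],400-e[1]],np.median(P,0).round(4))
        if q in('lever_knob','purge_lever'):
            T=P[P[:,2]>.128]; 
            if len(T)>20:print('  knob',len(T),T.mean(0).round(4),T.min(0).round(4),T.max(0).round(4))
np.savez('w1.npz',depth=p['depth'])
E
```

```text
2.05 [0.50304197 0.16267565 0.36447151] [ 6.89329481e-04 -7.86504840e-03  9.99967498e-01 -1.63338865e-03]
lever_knob 0.96 [252.7, 155.5, 363.6, 204.6] [0.5052 0.1755 0.1122]
  knob 745 [0.4968 0.1919 0.1354] [0.4893 0.1834 0.128 ] [0.5064 0.2014 0.1387]
lever_knob 0.72 [59.89999999999998, 71.60000000000002, 153.0, 137.60000000000002] [0.6172 0.3722 0.0391]
purge_lever 0.79 [249.39999999999998, 154.7, 360.9, 202.5] [0.5051 0.176  0.1127]
  knob 748 [0.4968 0.1919 0.1354] [0.4893 0.1834 0.128 ] [0.5069 0.2014 0.1387]
lock 0.86 [478.6, 187.2, 579.9, 280.3] [0.471  0.0249 0.0993]
lock 0.72 [102.20000000000005, 172.2, 187.60000000000002, 233.9] [0.5149 0.3081 0.0284]
lock 0.55 [479.3, 366.9, 605.6, 397.4] [ 0.3713 -0.0141  0.0236]
lock_dial 0.76 [513.9, 205.4, 581.4, 268.2] [0.4725 0.0173 0.1176]
lock_dial 0.63 [119.79999999999995, 172.1, 168.89999999999998, 215.8] [0.5195 0.3113 0.0475]
union_tee 0.89 [370.9, 217.1, 430.8, 269.8] [0.4659 0.1042 0.081 ]
lock_shackle 0.89 [483.4, 366.0, 537.0, 398.5] [0.3746 0.0099 0.022 ]
lock_shackle 0.89 [103.89999999999998, 189.2, 121.39999999999998, 224.8] [0.5142 0.3565 0.0172]
lock_shackle 0.76 [489.2, 181.7, 545.5, 205.6] [0.5086 0.0136 0.0872]
```

View pics/w1.png

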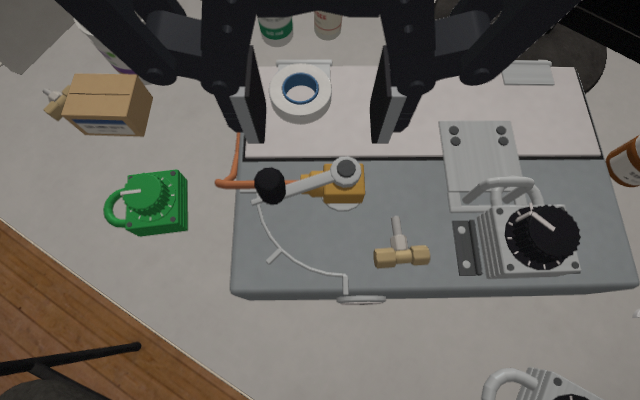

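The flipped wrist view shows the knob at (270,185), pivot (345,172), marks at (255,200), (275,255), (345,282), and the deck lock at (530,237).

```bash
python3 - <<'E'
from h import *
p=shot('wrist')
f=lambda x,y,z=None: world(p,[[639-x,399-y]],z)[0].round(4)
print('pivot',f(345,172),f(345,172,.112))
print('midmark',f(268,262,.071),f(283,247,.071),'open',f(253,204,.071),'shut',f(345,292,.071),f(345,276,.071))
# dark knob blob centre on top z
r=outline_of(p,'lever_knob')[0]; P=maskpts(p,r['mask']); 
T=P[P[:,2]>.1335]; print(cv2.minEnclosingCircle((T[:,:2]*1000).astype(np.float32)),np.percentile(T,50,axis=0))
L=[f(x,y) for x,y in((250,157),(400,157),(588,157))];print('lid front',L)
print('front edge deck',[f(x,y) for x,y in((240,286),(420,286),(620,284))])
E
```

```text
pivot [0.5126 0.154  0.1089] [0.5112 0.1542 0.112 ]
midmark [0.4554 0.2078 0.071 ] [0.4669 0.1973 0.071 ] open [0.5    0.2227 0.071 ] shut [0.4355 0.151  0.071 ] [0.4468 0.151  0.071 ]
((498.2935791015625, 192.62933349609375), 9.125391960144043) [0.49730875 0.19227501 0.13646499]
lid front [array([0.5631, 0.2393, 0.0227]), array([0.5439, 0.1063, 0.0703]), array([ 0.5485, -0.0513,  0.0713])]
front edge deck [array([0.4435, 0.2419, 0.001 ]), array([0.4412, 0.096 , 0.0684]), array([ 0.4452, -0.0558,  0.0687])]
```

```bash
python3 - <<'E'
from h import *
p=shot('wrist'); t=shot('top')
for im in(p,t):
    rs=outline_of(im,'purge_lever')+outline_of(im,'lever_knob')
    for r in rs:
        P=maskpts(im,r['mask']); 
        if abs(np.median(P[:,2])-.11)>.01: continue
        K=P[P[:,2]>.130][:,:2]; k=(K.min(0)+K.max(0))/2
        B=P[(P[:,2]>.103)&(P[:,2]<.122)][:,:2]
        d=np.linalg.norm(B-k,axis=1); far=B[d>np.percentile(d,97)].mean(0)
        u=(far-k)/np.linalg.norm(far-k); print('knob',k.round(4),'far',far.round(4),'dist',d.max().round(4),'lever ang',np.arctan2(u[0],-u[1]).round(3))
        H=B[(B-k)@u>.03]; n=np.array([-u[1],u[0]]); w=(H-k)@n; s=(H-k)@u
        for a in np.arange(.03,.075,.005):
            q=w[(s>a)&(s<a+.005)]
            if len(q): print('   ',a.round(3),q.min().round(4),q.max().round(4))
a=p['frame'][::-1,::-1,::-1][130:310,220:400]; a=cv2.resize(a,(600,600),interpolation=cv2.INTER_CUBIC); cv2.imwrite('pics/lev.png',a)
E
```

```text
knob [0.4979 0.1926] far [0.5196 0.1356] dist 0.0625 lever ang 0.364
    0.03 -0.0041 0.0043
    0.035 -0.0036 0.0041
    0.04 -0.0069 0.0071
    0.045 -0.0098 0.0095
    0.05 -0.01 0.0106
    0.055 -0.0094 0.0091
    0.06 -0.0056 0.0057
knob [0.4982 0.1926] far [0.5201 0.1357] dist 0.0624 lever ang 0.368
    0.03 -0.0045 0.0045
    0.035 -0.0048 0.0045
    0.04 -0.0073 0.007
    0.045 -0.0102 0.0102
    0.05 -0.0105 0.0109
    0.055 -0.0099 0.0096
    0.06 -0.0061 0.0064
```

View pics/lev.png

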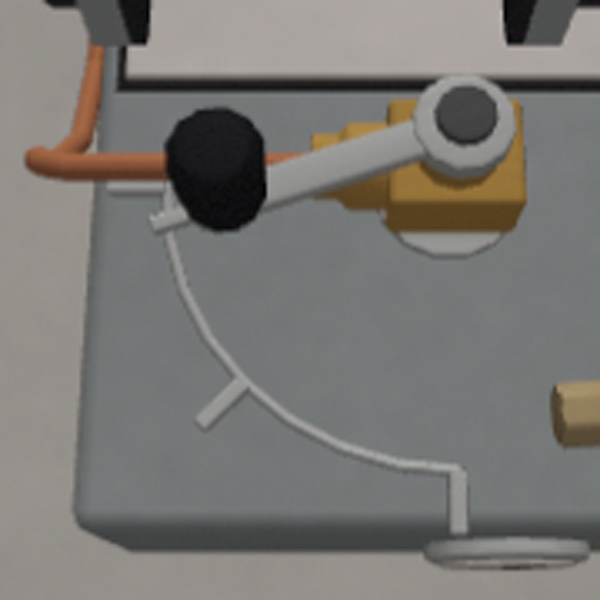

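The crop confirms the hub, knob (215,165) and middle mark (222,405). The lever stands at about 0.34, so I'll pinch the knob.

Emit:
drive_tool(
  commands=[
    {"dp": [5, 30, 0], "claw": 0.55},
    {"dp": [5, 30, 20], "claw": 0.55},
    {"dp": [5, 30, 50], "claw": 0.55},
    {"dp": [5, 30, 76], "claw": 0.55},
    {"dp": [5, 30, 76], "claw": 0.55},
    {"dp": [5, 30, 76], "claw": 0},
    {"dp": [5, 30, 76], "claw": 0},
    {"dp": [5, 30, 76], "claw": 0},
    {"dp": [5, 30, 76], "claw": 0},
    {"dp": [5, 30, 76], "claw": 0},
    {"dp": [5, 30, 76], "claw": 0},
  ],
  newtons=30,
)

```text
invalid input at $.commands[0]: expected keys twist, dp, claw
```

Emit:
drive_tool(
  commands=[
    {"dp": [5, 30, 0], "twist": [0, 0, 0], "claw": 0.55},
    {"dp": [5, 30, 20], "twist": [0, 0, 0], "claw": 0.55},
    {"dp": [5, 30, 50], "twist": [0, 0, 0], "claw": 0.55},
    {"dp": [5, 30, 76], "twist": [0, 0, 0], "claw": 0.55},
    {"dp": [5, 30, 76], "twist": [0, 0, 0], "claw": 0.55},
    {"dp": [5, 30, 76], "twist": [0, 0, 0], "claw": 0},
    {"dp": [5, 30, 76], "twist": [0, 0, 0], "claw": 0},
    {"dp": [5, 30, 76], "twist": [0, 0, 0], "claw": 0},
    {"dp": [5, 30, 76], "twist": [0, 0, 0], "claw": 0},
    {"dp": [5, 30, 76], "twist": [0, 0, 0], "claw": 0},
    {"dp": [5, 30, 76], "twist": [0, 0, 0], "claw": 0},
  ],
  newtons=30,
)

```text
clock: 3.72
eef_pos: [0.4961, 0.1939, 0.2896]
eef_rot: [0.001, -0.01, 1.0, -0.003]
ft_force: [4.2, -17.0, -5.2]
gripper_width: 0.201
gripper_force: 30.4
```

Emit:
drive_tool(
  commands=[
    {"dp": [3, -1, 0], "twist": [0, 0, 0], "claw": 0},
    {"dp": [6, -3, 0], "twist": [0, 0, 0], "claw": 0},
    {"dp": [9, -5, 0], "twist": [0, 0, 0], "claw": 0},
    {"dp": [13, -7, 0], "twist": [0, 0, 0], "claw": 0},
    {"dp": [16, -10, 0], "twist": [0, 0, 0], "claw": 0},
    {"dp": [19, -12.5, 0], "twist": [0, 0, 0], "claw": 0},
    {"dp": [19, -12.5, 0], "twist": [0, 0, 0], "claw": 0},
    {"dp": [19, -12.5, 0], "twist": [0, 0, 0], "claw": 0},
    {"dp": [19, -12.5, 0], "twist": [0, 0, 0], "claw": 0},
  ],
)

```text
clock: 4.47
eef_pos: [0.4776, 0.1848, 0.2899]
eef_rot: [0.002, -0.012, 1.0, -0.001]
ft_force: [8.4, -4.9, -12.7]
gripper_width: 0.196
gripper_force: 29.9
```

Emit:
drive_tool(
  commands=[
    {"dp": [19, -12.5, 0], "twist": [0, 0, 0], "claw": 0.5},
    {"dp": [19, -12.5, 0], "twist": [0, 0, 0], "claw": 0.5},
    {"dp": [19, -12.5, 0], "twist": [0, 0, 0], "claw": 0.5},
    {"dp": [0, 0, -40], "twist": [0, 0, 0], "claw": 0.5},
    {"dp": [0, 0, -76], "twist": [0, 0, 0], "claw": 1},
    {"dp": [10, -40, -76], "twist": [0, 0, 0], "claw": 1},
    {"dp": [10, -80, -76], "twist": [0, 0, 0], "claw": 1},
    {"dp": [10, -120, -76], "twist": [0, 0, 0], "claw": 1},
    {"dp": [10, -120, -76], "twist": [0, 0, 0], "claw": 1},
    {"dp": [10, -120, -76], "twist": [0, 0, 0], "claw": 1},
  ],
)

```text
clock: 5.3
eef_pos: [0.4695, 0.0645, 0.3664]
eef_rot: [0.002, -0.01, 1.0, 0.0]
ft_force: [-0.4, 0.5, 0.4]
gripper_width: 1.001
gripper_force: 0.0
```

```bash
python3 - <<'E'
from h import *
p=shot('wrist'); s=p['st']; print(s['clock'],s['eef_pos'],s['eef_rot'],s['ft_force'])
for r in outline_of(p,'purge_lever')+outline_of(p,'lever_knob'):
    P=maskpts(p,r['mask']); 
    if abs(np.median(P[:,2])-.11)>.015: continue
    K=P[P[:,2]>.130][:,:2]; k=(K.min(0)+K.max(0))/2; B=P[(P[:,2]>.103)&(P[:,2]<.122)][:,:2]
    d=np.linalg.norm(B-k,axis=1); far=B[d>np.percentile(d,97)].mean(0); u=far-k; print('knob',k,'ang',np.arctan2(u[0],-u[1]),d.max())
for q in['lock','lock_dial','lock_shackle','union_tee']:
    for r in outline_of(p,q)[:3]:
        P=maskpts(p,r['mask']); e=r['extent']
        print(q,round(r['conf'],2),[640-e[2],400-e[3],640-e[0],400-e[1]],np.median(P,0).round(4))
        if q=='lock_dial':
            T=P[P[:,2]>.1145]
            if len(T)>50: print('  dialtop',cv2.minEnclosingCircle((T[:,:2]*1000).astype(np.float32)),T.mean(0),np.median(T[:,2]))
f=p['frame'][::-1,::-1,::-1].copy(); cv2.imwrite('pics/w2.png',f)
E
```

```text
5.3 [0.46952347 0.06450351 0.36642511] [ 1.54517502e-03 -1.02264918e-02  9.99946466e-01  3.11994805e-04] [-0.40327911  0.49532742  0.39475422]
knob [0.47542552 0.14985732] ang 1.3975096567949183 0.0524831833923692
knob [0.4761392  0.15053102] ang 1.3544435140362245 0.052549280147502465
lock 0.84 [18.700000000000045, 141.60000000000002, 103.10000000000002, 204.2] [0.5144 0.3041 0.0281]
lock 0.81 [359.3, 326.7, 495.1, 398.2] [ 0.3528 -0.018   0.0366]
lock 0.79 [350.2, 138.89999999999998, 433.9, 234.8] [0.4678 0.0165 0.099 ]
lock_dial 0.76 [366.7, 159.7, 426.7, 216.1] [0.4716 0.0143 0.1176]
  dialtop ((474.08831787109375, 12.693860054016113), 18.237606048583984) [0.47319148 0.01299903 0.1176769 ] 0.11775603601790341
lock_dial 0.64 [417.0, 358.1, 486.9, 400.0] [ 0.3462 -0.0284  0.0612]
lock_dial 0.62 [25.299999999999955, 137.3, 79.5, 181.7] [0.5198 0.3097 0.0471]
lock_shackle 0.91 [361.4, 322.5, 413.5, 393.5] [0.3657 0.0146 0.022 ]
lock_shackle 0.78 [358.8, 135.89999999999998, 414.9, 161.0] [0.5132 0.0168 0.087 ]
lock_shackle 0.65 [18.899999999999977, 162.6, 32.5, 190.6] [0.5105 0.3577 0.0173]
union_tee 0.61 [241.8, 172.8, 298.2, 225.0] [0.4654 0.1028 0.0806]
```

View pics/w2.png

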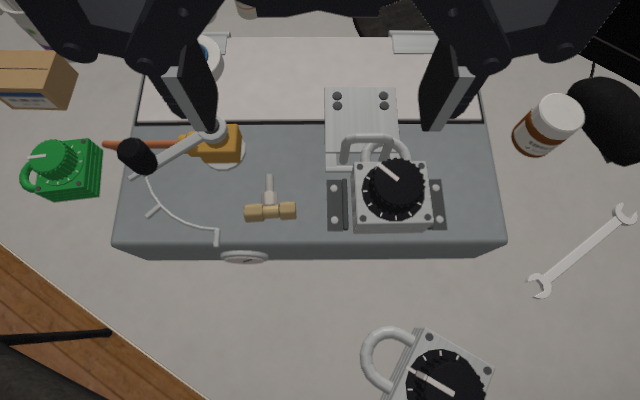

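```bash
python3 - <<'E'
from h import *
p=shot('wrist'); f=p['frame'][::-1,::-1]
print(world(p,[[639-136,399-150],[639-210,399-132],[639-138,399-156]]))
v,u=np.mgrid[135:176,115:160]; g=f[v,u].max(-1)<50; P=world(p,np.c_[639-u[g],399-v[g]])
K=P[(P[:,2]>.125)&(P[:,2]<.145)]; print(len(K),(K.min(0)+K.max(0))/2, K.min(0),K.max(0))
k=((K.min(0)+K.max(0))/2)[:2]-[.5166,.144]; print(np.linalg.norm(k),np.arctan2(-k[0],k[1]))
t=shot('top'); tf=t['frame']; v,u=np.mgrid[175:225,255:300]; g=tf[v,u].max(-1)<50; P=world(t,np.c_[u[g],v[g]])
K=P[(P[:,2]>.125)&(P[:,2]<.145)]; 
if len(K): print(len(K),K.mean(0))
E
```

```text
[[0.48112842 0.18165838 0.13678617]
 [0.5098948  0.14662357 0.10963189]
 [0.47827315 0.18106085 0.13421853]]
759 [0.48485463 0.1842577  0.13202531] [0.47661893 0.17544611 0.12502794] [0.49309032 0.19306929 0.13902269]
0.05126842301770077 0.6677226230242184
39 [0.48564883 0.18436377 0.13534257]
```

Emit:
drive_tool(
  commands=[
    {"dp": [-12, 115, 0], "twist": [0, 0, 0.84], "claw": 0.6},
    {"dp": [-12, 115, 0], "twist": [0, 0, 0.84], "claw": 0.6},
    {"dp": [-12, 115, 0], "twist": [0, 0, 0.84], "claw": 0.6},
    {"dp": [-12, 115, 0], "twist": [0, 0, 0.84], "claw": 0.6},
    {"dp": [-12, 115, 0], "twist": [0, 0, 0.84], "claw": 0.6},
    {"dp": [-12, 115, 0], "twist": [0, 0, 0.84], "claw": 0.6},
    {"dp": [-12, 115, 0], "twist": [0, 0, 0.84], "claw": 0.6},
    {"dp": [-12, 115, 0], "twist": [0, 0, 0.84], "claw": 0.6},
    {"dp": [-12, 115, 35], "twist": [0, 0, 0.84], "claw": 0.6},
    {"dp": [-12, 115, 77], "twist": [0, 0, 0.84], "claw": 0.6},
    {"dp": [-12, 115, 77], "twist": [0, 0, 0.84], "claw": 0.6},
    {"dp": [-12, 115, 77], "twist": [0, 0, 0.84], "claw": 0.4},
  ],
)

```text
clock: 6.75
eef_pos: [0.4772, 0.1815, 0.2865]
eef_rot: [-0.002, 0.395, 0.919, -0.002]
ft_force: [0.1, -0.2, -0.1]
gripper_width: 0.477
gripper_force: 0.0
```

Emit:
drive_tool(
  commands=[
    {"dp": [0, 0, 0], "twist": [0, 0, 0], "claw": 0},
    {"dp": [0, 0, 0], "twist": [0, 0, 0], "claw": 0},
    {"dp": [0, 0, 0], "twist": [0, 0, 0], "claw": 0},
    {"dp": [0, 0, 0], "twist": [0, 0, 0], "claw": 0},
    {"dp": [0, 0, 0], "twist": [0, 0, 0], "claw": 0},
    {"dp": [0, 0, 0], "twist": [0, 0, 0], "claw": 0},
  ],
  newtons=25,
)

```text
clock: 7.25
eef_pos: [0.4788, 0.1828, 0.2899]
eef_rot: [0.001, 0.396, 0.918, 0.002]
ft_force: [0.9, 5.0, 6.4]
gripper_width: 0.202
gripper_force: 25.4
```

Emit:
drive_tool(
  commands=[
    {"dp": [0, 0, 0], "twist": [0, 0, 0], "claw": 0.5},
    {"dp": [0, 0, 0], "twist": [0, 0, 0], "claw": 0.5},
    {"dp": [0, 0, 0], "twist": [0, 0, 0], "claw": 0.5},
    {"dp": [0, 0, -40], "twist": [0, 0, 0], "claw": 0.5},
    {"dp": [0, 0, -76], "twist": [0, 0, -0.12], "claw": 0.5},
    {"dp": [-88, -96, -76], "twist": [0, 0, -0.84], "claw": 1},
    {"dp": [-88, -96, -76], "twist": [0, 0, -0.84], "claw": 1},
    {"dp": [-88, -96, -76], "twist": [0, 0, -0.84], "claw": 1},
    {"dp": [-88, -96, -76], "twist": [0, 0, -0.84], "claw": 1},
    {"dp": [-88, -96, -76], "twist": [0, 0, -0.84], "claw": 1},
    {"dp": [-88, -96, -76], "twist": [0, 0, -0.84], "claw": 1},
    {"dp": [-88, -96, -76], "twist": [0, 0, -0.84], "claw": 1},
  ],
)

```text
clock: 8.25
eef_pos: [0.4681, 0.0509, 0.3636]
eef_rot: [-0.0, -0.015, 1.0, -0.0]
ft_force: [-0.5, 0.3, 0.0]
gripper_width: 0.999
gripper_force: 0.0
```

```bash
cat >> h.py <<'E'
def knob(p):
    f=p['frame']; g=(f.max(-1)<55)&(p['depth']>0); P=maskpts(p,g)
    K=P[(P[:,2]>.125)&(P[:,2]<.145)&(np.linalg.norm(P[:,:2]-[.483,.184],axis=1)<.025)]
    k=((K.min(0)+K.max(0))/2)[:2]; d=k-[.5166,.144]; return len(K),k,np.linalg.norm(d),np.arctan2(-d[0],d[1])
E
python3 - <<'E'
from h import *
p=shot('wrist'); s=p['st']; print(s['clock'],s['eef_pos'],s['eef_rot'])
print(knob(p)); 
for r in outline_of(p,'lock')[:4]:
    P=maskpts(p,r['mask']); m=np.median(P,0)
    if m[2]<.08: continue
    T=P[(P[:,2]>.0935)&(P[:,2]<.101)]; c,sz,a=cv2.minAreaRect((T[:,:2]*1000).astype(np.float32)); print('body',c,sz,a)
for r in outline_of(p,'lock_dial')[:4]:
    P=maskpts(p,r['mask']); m=np.median(P,0)
    if m[2]<.1: continue
    T=P[P[:,2]>.1145]; c,R=cv2.minEnclosingCircle((T[:,:2]*1000).astype(np.float32)); print('dial',c,R)
    # white pointer on top
    v,u=np.nonzero(r['mask']&(p['depth']>0)&(p['frame'].min(-1)>130)); W=world(p,np.c_[u,v]); W=W[W[:,2]>.114]
    print('white',len(W)); d=W[:,:2]-np.array(c)/1000
    for x in d[::max(1,len(d)//12)]: print((x*1000).round(1), np.degrees(np.arctan2(-x[1],x[0])).round(0))
e=r['extent']; 
b=p['frame'][::-1,::-1,::-1][110:260,300:480]; cv2.imwrite('pics/lk.png',cv2.resize(b,(720,600),interpolation=cv2.INTER_CUBIC))
E
```

```text
8.25 [0.46807383 0.05085059 0.36362427] [-3.75621624e-04 -1.45987457e-02  9.99893348e-01 -1.65507152e-04]
(801, array([0.48039677, 0.17990199]), np.float64(0.05098653263142659), np.float64(0.7895758303128789))
body (474.4548645019531, 12.400468826293945) (49.20967483520508, 54.343360900878906) 2.3401739597320557
dial (474.0010070800781, 12.399457931518555) 18.255817413330078
white 92
[0.5 1.6] -73.0
[2.  2.1] -46.0
[2.7 3.4] -52.0
[3.4 4.7] -54.0
[4.6 3.5] -37.0
[5.1 5.5] -47.0
[6.1 6.7] -48.0
[6.9 7.9] -49.0
[7.1 9.3] -53.0
[9.3 7.8] -40.0
[9.4 9.3] -44.0
[10.  10.6] -47.0
[10.3 12.7] -51.0
[11.7 13.8] -50.0
```

View pics/lk.png

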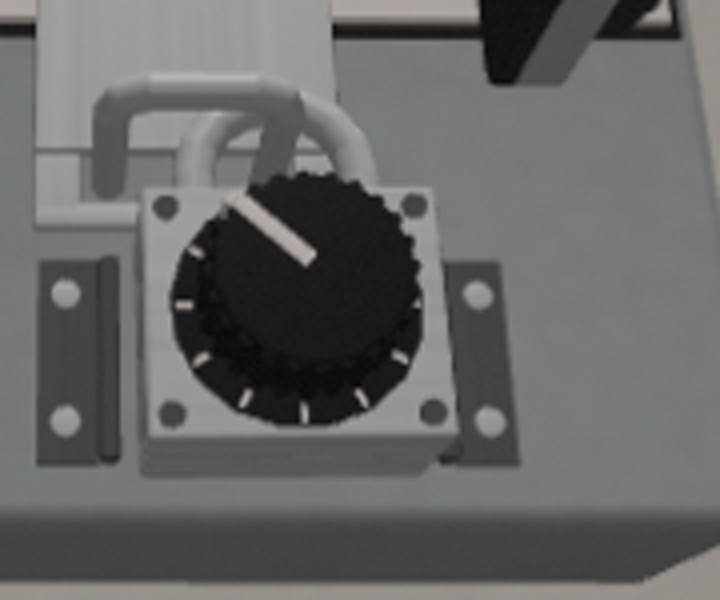

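The enlarged crop confirms the deck lock: silver body at (300,320) between the lips, hooked on the staple. Its pointer runs from (315,258) to (235,197), about 46° anticlockwise of zero. The lever now stands at about 0.77. I'll turn the dial in two strokes so the fingers stay clear of the staple.

Emit:
drive_tool(
  commands=[
    {"dp": [-5, -39, 0], "twist": [0, 0, -0.66], "claw": 0.56},
    {"dp": [-5, -39, 0], "twist": [0, 0, -0.66], "claw": 0.56},
    {"dp": [-5, -39, 0], "twist": [0, 0, -0.66], "claw": 0.56},
    {"dp": [-5, -39, 0], "twist": [0, 0, -0.66], "claw": 0.56},
    {"dp": [-5, -39, 0], "twist": [0, 0, -0.66], "claw": 0.56},
    {"dp": [-5, -39, 0], "twist": [0, 0, -0.66], "claw": 0.56},
    {"dp": [-5, -39, 30], "twist": [0, 0, -0.66], "claw": 0.56},
    {"dp": [-5, -39, 60], "twist": [0, 0, -0.66], "claw": 0.56},
    {"dp": [-5, -39, 80], "twist": [0, 0, -0.66], "claw": 0.56},
    {"dp": [-5, -39, 87], "twist": [0, 0, -0.66], "claw": 0.56},
    {"dp": [-5, -39, 87], "twist": [0, 0, -0.66], "claw": 0.56},
  ],
)

```text
clock: 9.32
eef_pos: [0.4738, 0.0132, 0.2752]
eef_rot: [-0.002, -0.335, 0.942, 0.0]
ft_force: [0.9, 0.6, 0.7]
gripper_width: 0.554
gripper_force: 0.0
```

```bash
python3 -c "
from h import *
s=read_state(); print(s['joint_positions'],s['eef_pos'],s['eef_rot'],s['ft_force'])"
```

```text
[-0.1894849   0.32453721  0.07130545  2.09065965 -0.03368314  0.73129214
  2.15773838] [0.47378597 0.01319945 0.27515043] [-1.90106237e-03 -3.35215946e-01  9.42139353e-01  3.08503802e-04] [0.87469006 0.64837168 0.6956152 ]
```

Emit:
drive_tool(
  commands=[
    {"dp": [0, 0, 0], "twist": [0, 0, 0], "claw": 0},
    {"dp": [0, 0, 0], "twist": [0, 0, 0], "claw": 0},
    {"dp": [0, 0, 0], "twist": [0, 0, 0], "claw": 0},
    {"dp": [0, 0, 0], "twist": [0, 0, 0], "claw": 0},
    {"dp": [0, 0, 0], "twist": [0, 0, 0], "claw": 0},
  ],
  newtons=40,
)

```text
clock: 9.73
eef_pos: [0.4748, 0.013, 0.2777]
eef_rot: [0.001, -0.336, 0.942, -0.0]
ft_force: [-1.3, -0.3, 4.5]
gripper_width: 0.377
gripper_force: 40.5
```

Emit:
drive_tool(
  commands=[
    {"dp": [0, 0, 0], "twist": [0, 0, 0.12], "claw": 0},
    {"dp": [0, 0, 0], "twist": [0, 0, 0.24], "claw": 0},
    {"dp": [0, 0, 0], "twist": [0, 0, 0.36], "claw": 0},
    {"dp": [0, 0, 0], "twist": [0, 0, 0.48], "claw": 0},
    {"dp": [0, 0, 0], "twist": [0, 0, 0.6], "claw": 0},
    {"dp": [0, 0, 0], "twist": [0, 0, 0.72], "claw": 0},
    {"dp": [0, 0, 0], "twist": [0, 0, 0.84], "claw": 0},
    {"dp": [0, 0, 0], "twist": [0, 0, 0.96], "claw": 0},
    {"dp": [0, 0, 0], "twist": [0, 0, 1.08], "claw": 0},
    {"dp": [0, 0, 0], "twist": [0, 0, 1.2], "claw": 0},
    {"dp": [0, 0, 0], "twist": [0, 0, 1.32], "claw": 0},
    {"dp": [0, 0, 0], "twist": [0, 0, 1.32], "claw": 0},
  ],
)

```text
clock: 10.73
eef_pos: [0.4749, 0.0131, 0.2777]
eef_rot: [0.001, 0.316, 0.949, 0.001]
ft_force: [-0.6, -0.4, 5.7]
gripper_width: 0.377
gripper_force: 40.7
```

Emit:
drive_tool(
  commands=[
    {"dp": [0, 0, 0], "twist": [0, 0, 0], "claw": 0.56},
    {"dp": [0, 0, 0], "twist": [0, 0, 0], "claw": 0.56},
    {"dp": [0, 0, 0], "twist": [0, 0, 0], "claw": 0.56},
    {"dp": [0, 0, -45], "twist": [0, 0, 0], "claw": 0.56},
    {"dp": [0, 0, -88], "twist": [0, 0, -0.1], "claw": 1},
    {"dp": [0, 0, -88], "twist": [0, 0, -0.66], "claw": 1},
    {"dp": [0, 0, -88], "twist": [0, 0, -0.66], "claw": 1},
    {"dp": [0, 0, -88], "twist": [0, 0, -0.66], "claw": 1},
    {"dp": [0, 0, -88], "twist": [0, 0, -0.66], "claw": 1},
    {"dp": [0, 0, -88], "twist": [0, 0, -0.66], "claw": 1},
    {"dp": [0, 0, -88], "twist": [0, 0, -0.66], "claw": 1},
  ],
)

```text
clock: 11.65
eef_pos: [0.4743, 0.0129, 0.3647]
eef_rot: [0.0, -0.014, 1.0, 0.0]
ft_force: [-0.1, -0.7, -0.5]
gripper_width: 1.002
gripper_force: 0.0
```

```bash
cat >> h.py <<'E'
def dial(p,white=True):
    for r in outline_of(p,'lock_dial')[:4]:
        P=maskpts(p,r['mask']); m=np.median(P,0)
        if m[2]<.1 or abs(m[0]-.474)>.05: continue
        T=P[P[:,2]>.1145]; c,R=cv2.minEnclosingCircle((T[:,:2]*1000).astype(np.float32)); print('dial',c,R,'z',np.median(T[:,2]))
        v,u=np.nonzero(r['mask']&(p['depth']>0)&(p['frame'].min(-1)>125)); W=world(p,np.c_[u,v]); W=W[W[:,2]>.1145]
        l=cv2.fitLine((W[:,:2]*1000).astype(np.float32),cv2.DIST_L2,0,.01,.01).ravel(); mean=W[:,:2].mean(0)*1000-c
        d=l[:2]*np.sign(l[:2]@mean); print('white',len(W),'cw deg',np.degrees(np.arctan2(-d[1],d[0])),'by mean',np.degrees(np.arctan2(-mean[1],mean[0])))
    for r in outline_of(p,'lock')[:4]:
        P=maskpts(p,r['mask']); m=np.median(P,0)
        if m[2]<.08: continue
        T=P[(P[:,2]>.0935)&(P[:,2]<.101)]; print('body',cv2.minAreaRect((T[:,:2]*1000).astype(np.float32)))
E
python3 - <<'E'
from h import *
p=shot('wrist'); s=p['st']; print(s['clock'],s['eef_pos'],s['eef_rot']); dial(p); print(knob(p))
E
```

```text
11.65 [0.47429253 0.01289842 0.36472805] [ 2.34876198e-05 -1.40846462e-02  9.99900800e-01  1.13425841e-04]
dial (473.20294189453125, 13.845379829406738) 18.170671463012695 z 0.11775443871537775
white 96 cw deg 31.147827337758297 by mean 29.74421457908056
body ((480.2537536621094, 13.73811149597168), (53.5243034362793, 63.084747314453125), 88.1064224243164)
(859, array([0.48044754, 0.17935953]), np.float64(0.05056972626693828), np.float64(0.7964857519439262))
```

Emit:
drive_tool(
  commands=[
    {"dp": [0, 0, 0], "twist": [0, 0, -0.52], "claw": 0.56},
    {"dp": [0, 0, 0], "twist": [0, 0, -0.52], "claw": 0.56},
    {"dp": [0, 0, 0], "twist": [0, 0, -0.52], "claw": 0.56},
    {"dp": [0, 0, 0], "twist": [0, 0, -0.52], "claw": 0.56},
    {"dp": [0, 0, 0], "twist": [0, 0, -0.52], "claw": 0.56},
    {"dp": [0, 0, 40], "twist": [0, 0, -0.52], "claw": 0.56},
    {"dp": [0, 0, 80], "twist": [0, 0, -0.52], "claw": 0.56},
    {"dp": [0, 0, 88], "twist": [0, 0, -0.52], "claw": 0.56},
    {"dp": [0, 0, 88], "twist": [0, 0, -0.52], "claw": 0.56},
  ],
)

```text
clock: 12.55
eef_pos: [0.4733, 0.0129, 0.2746]
eef_rot: [-0.003, -0.268, 0.963, 0.0]
ft_force: [0.4, -0.9, 0.4]
gripper_width: 0.558
gripper_force: 0.0
```

Emit:
drive_tool(
  commands=[
    {"dp": [0, 0, 0], "twist": [0, 0, 0], "claw": 0},
    {"dp": [0, 0, 0], "twist": [0, 0, 0], "claw": 0},
    {"dp": [0, 0, 0], "twist": [0, 0, 0], "claw": 0},
    {"dp": [0, 0, 0], "twist": [0, 0, 0], "claw": 0},
    {"dp": [0, 0, 0], "twist": [0, 0, 0], "claw": 0},
  ],
  newtons=40,
)

```text
clock: 12.97
eef_pos: [0.4748, 0.0131, 0.278]
eef_rot: [0.001, -0.269, 0.963, -0.0]
ft_force: [-1.9, -0.8, 4.9]
gripper_width: 0.376
gripper_force: 40.6
```

Emit:
drive_tool(
  commands=[
    {"dp": [0, 0, 0], "twist": [0, 0, 0.12], "claw": 0},
    {"dp": [0, 0, 0], "twist": [0, 0, 0.24], "claw": 0},
    {"dp": [0, 0, 0], "twist": [0, 0, 0.36], "claw": 0},
    {"dp": [0, 0, 0], "twist": [0, 0, 0.48], "claw": 0},
    {"dp": [0, 0, 0], "twist": [0, 0, 0.6], "claw": 0},
    {"dp": [0, 0, 0], "twist": [0, 0, 0.72], "claw": 0},
    {"dp": [0, 0, 0], "twist": [0, 0, 0.84], "claw": 0},
    {"dp": [0, 0, 0], "twist": [0, 0, 0.96], "claw": 0},
    {"dp": [0, 0, 0], "twist": [0, 0, 1.05], "claw": 0},
    {"dp": [0, 0, 0], "twist": [0, 0, 1.05], "claw": 0},
  ],
)

```text
clock: 13.8
eef_pos: [0.4749, 0.013, 0.2779]
eef_rot: [0.001, 0.253, 0.968, 0.001]
ft_force: [-1.2, -1.3, 7.5]
gripper_width: 0.375
gripper_force: 40.9
```

Emit:
drive_tool(
  commands=[
    {"dp": [0, 0, 0], "twist": [0, 0, 0], "claw": 0.56},
    {"dp": [0, 0, 0], "twist": [0, 0, 0], "claw": 0.56},
    {"dp": [0, 0, 0], "twist": [0, 0, 0], "claw": 0.56},
    {"dp": [0, 0, -45], "twist": [0, 0, 0], "claw": 0.56},
    {"dp": [0, 0, -88], "twist": [0, 0, -0.1], "claw": 1},
    {"dp": [0, 0, -88], "twist": [0, 0, -0.53], "claw": 1},
    {"dp": [0, 0, -88], "twist": [0, 0, -0.53], "claw": 1},
    {"dp": [0, 0, -88], "twist": [0, 0, -0.53], "claw": 1},
    {"dp": [0, 0, -88], "twist": [0, 0, -0.53], "claw": 1},
    {"dp": [0, 0, -88], "twist": [0, 0, -0.53], "claw": 1},
  ],
)

```text
clock: 14.63
eef_pos: [0.4743, 0.0129, 0.3649]
eef_rot: [0.0, -0.014, 1.0, 0.0]
ft_force: [-0.7, 0.1, 0.2]
gripper_width: 1.002
gripper_force: 0.0
```

```bash
python3 - <<'E'
from h import *
p=shot('wrist'); s=p['st']; print(s['clock'],s['eef_pos'],s['eef_rot'],s['joint_positions'][6]); dial(p); print(knob(p))
e=[r for r in outline_of(p,'lock') if np.median(maskpts(p,r['mask'])[:,2])>.08][0]['extent']; x0,y0,x1,y1=[int(v) for v in e]
b=p['frame'][max(0,y0-40):y1+40,max(0,x0-40):x1+40][::-1,::-1,::-1]; k=min(800/b.shape[1],600/b.shape[0]); cv2.imwrite('pics/lk2.png',cv2.resize(b,None,fx=k,fy=k,interpolation=cv2.INTER_CUBIC))
E
```

```text
14.6333 [0.47434801 0.01290821 0.36491295] [ 2.41295771e-04 -1.38989518e-02  9.99903360e-01  1.79968864e-04] 1.5793729742632125
dial (473.4706115722656, 14.120573043823242) 18.177566528320312 z 0.11780148048727583
white 95 cw deg 91.95747497187938 by mean 90.43963693747726
body ((473.6795959472656, 14.162190437316895), (54.11697006225586, 48.98974609375), 86.98479461669922)
(851, array([0.48057821, 0.17964817]), np.float64(0.05067900274805441), np.float64(0.7906112927372588))
```

View pics/lk2.png

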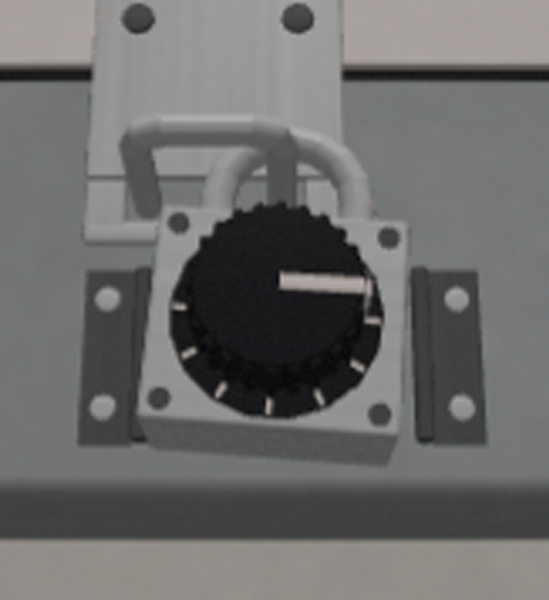

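The crop shows the pointer at (368,285) to the right, its side rib meeting the third mark at (373,320). The lock has turned about 3° clockwise, so the code is set. Next I grip the body.

Emit:
drive_tool(
  commands=[
    {"dp": [0, 1, 40], "twist": [0, 0, 0], "claw": 1},
    {"dp": [0, 1, 75], "twist": [0, 0, 0], "claw": 1},
    {"dp": [0, 1, 100], "twist": [0, 0, 0], "claw": 1},
    {"dp": [0, 1, 113], "twist": [0, 0, 0], "claw": 1},
    {"dp": [0, 1, 113], "twist": [0, 0, 0], "claw": 1},
    {"dp": [0, 1, 113], "twist": [0, 0, 0], "claw": 0.4},
    {"dp": [0, 1, 113], "twist": [0, 0, 0], "claw": 0.4},
    {"dp": [0, 1, 113], "twist": [0, 0, 0], "claw": 0.4},
    {"dp": [0, 1, 113], "twist": [0, 0, 0], "claw": 0.4},
    {"dp": [0, 1, 113], "twist": [0, 0, 0], "claw": 0.4},
    {"dp": [0, 1, 113], "twist": [0, 0, 0], "claw": 0.4},
  ],
  newtons=60,
)

```text
clock: 15.75
eef_pos: [0.475, 0.0136, 0.2535]
eef_rot: [0.002, -0.012, 1.0, 0.0]
ft_force: [-2.0, -1.6, 6.4]
gripper_width: 0.619
gripper_force: 61.4
```

Emit:
drive_tool(
  commands=[
    {"dp": [3, 0, 0], "twist": [0, 0, 0], "claw": 0.4},
    {"dp": [6, 0, 0], "twist": [0, 0, 0], "claw": 0.4},
    {"dp": [9, 0, 0], "twist": [0, 0, 0], "claw": 0.4},
    {"dp": [9, 0, 0], "twist": [0, 0, 0], "claw": 0.4},
  ],
)

```text
clock: 16.08
eef_pos: [0.4669, 0.0137, 0.2535]
eef_rot: [0.003, -0.012, 1.0, 0.0]
ft_force: [4.6, -0.3, 3.7]
gripper_width: 0.621
gripper_force: 62.5
```

Emit:
drive_tool(
  commands=[
    {"dp": [3, 0, 0], "twist": [0, 0, 0], "claw": 0.4},
    {"dp": [6, 0, 0], "twist": [0, 0, 0], "claw": 0.4},
    {"dp": [9, 0, 0], "twist": [0, 0, 0], "claw": 0.4},
    {"dp": [12, 0, 0], "twist": [0, 0, 0], "claw": 0.4},
    {"dp": [15, 0, 0], "twist": [0, 0, 0], "claw": 0.4},
    {"dp": [17, 0, 0], "twist": [0, 0, 0], "claw": 0.4},
    {"dp": [17, 0, 0], "twist": [0, 0, 0], "claw": 0.4},
    {"dp": [17, 0, 0], "twist": [0, 0, 0], "claw": 0.4},
  ],
)

```text
clock: 16.75
eef_pos: [0.4502, 0.0139, 0.2535]
eef_rot: [0.003, -0.013, 1.0, 0.001]
ft_force: [5.3, 2.0, 4.3]
gripper_width: 0.62
gripper_force: 62.5
```

Emit:
drive_tool(
  commands=[
    {"dp": [1, 0, 0], "twist": [0, 0, 0], "claw": 0.4},
    {"dp": [2, 0, 0], "twist": [0, 0, 0], "claw": 0.4},
    {"dp": [2, 0, 0], "twist": [0, 0, 0], "claw": 0.4},
    {"dp": [2, 0, 0], "twist": [0, 0, 0], "claw": 0.4},
  ],
)

```text
clock: 17.08
eef_pos: [0.4484, 0.0139, 0.2535]
eef_rot: [0.004, -0.013, 1.0, 0.001]
ft_force: [6.2, 1.0, 3.6]
gripper_width: 0.616
gripper_force: 62.3
```

```bash
python3 - <<'E'
from h import *
p=shot('wrist'); s=p['st']; print(s['clock'],s['eef_pos'],s['ft_force'])
cv2.imwrite('pics/w3.png',cv2.resize(p['frame'][::-1,::-1,::-1][20:270,180:480],None,fx=2.4,fy=2.4))
E
```

```text
17.0833 [0.44841507 0.01389279 0.25349473] [6.18634693 1.01667775 3.56301437]
```

View pics/w3.png

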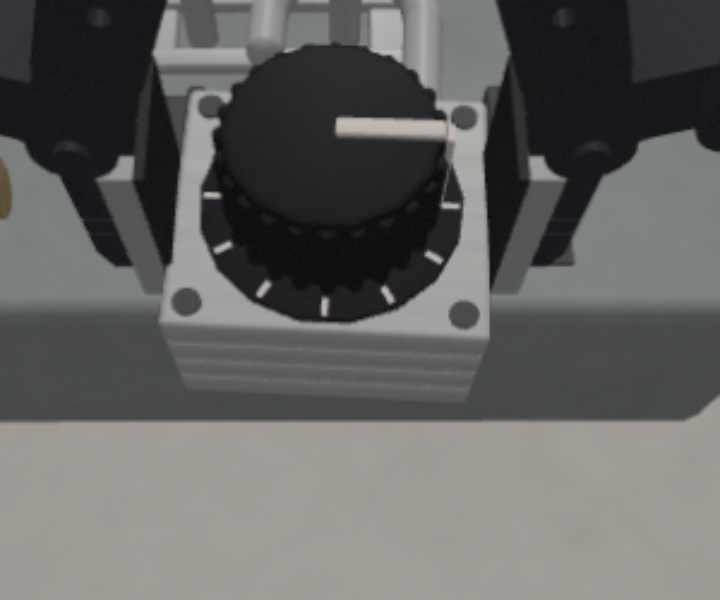

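Emit:
drive_tool(
  commands=[
    {"dp": [1, 0, 0], "twist": [0, 0, 0], "claw": 0.4},
    {"dp": [1.5, 0, 0], "twist": [0, 0, 0], "claw": 0.4},
    {"dp": [1.5, 0, 0], "twist": [0, 0, 0], "claw": 0.4},
  ],
)

```text
clock: 17.38
eef_pos: [0.4473, 0.0139, 0.2535]
eef_rot: [0.004, -0.013, 1.0, 0.001]
ft_force: [7.9, 0.7, -0.2]
gripper_width: 0.617
gripper_force: 62.1
```

Emit:
drive_tool(
  commands=[
    {"dp": [-1, 0, -3], "twist": [0, 0, 0], "claw": 0.4},
    {"dp": [-1, 0, -6], "twist": [0, 0, 0], "claw": 0.4},
    {"dp": [-1, 0, -10], "twist": [0, 0, 0], "claw": 0.4},
    {"dp": [-1, 0, -10], "twist": [0, 0, 0], "claw": 0.4},
    {"dp": [-1, 0, -10], "twist": [0, 0, 0], "claw": 0.4},
  ],
)

```text
clock: 17.8
eef_pos: [0.4474, 0.0136, 0.2631]
eef_rot: [0.003, -0.013, 1.0, 0.0]
ft_force: [6.5, -1.1, -1.8]
gripper_width: 0.62
gripper_force: 62.9
```

Emit:
drive_tool(
  commands=[
    {"dp": [-4, 0, 0], "twist": [0, 0, 0], "claw": 0.4},
    {"dp": [-8, 0, 0], "twist": [0, 0, 0], "claw": 0.4},
    {"dp": [-12, 0, 0], "twist": [0, 0, 0], "claw": 0.4},
    {"dp": [-16, 0, 0], "twist": [0, 0, 0], "claw": 0.4},
    {"dp": [-20, 0, 0], "twist": [0, 0, 0], "claw": 0.4},
    {"dp": [-24, 0, 0], "twist": [0, 0, 0], "claw": 0.4},
    {"dp": [-24, 0, 0], "twist": [0, 0, 0], "claw": 0.4},
  ],
)

```text
clock: 18.38
eef_pos: [0.4707, 0.014, 0.2616]
eef_rot: [0.0, -0.013, 1.0, -0.0]
ft_force: [0.2, 0.8, -3.9]
gripper_width: 0.618
gripper_force: 62.8
```

```bash
python3 - <<'E'
from h import *
p=shot('wrist'); s=p['st']; print(s['clock'],s['eef_pos'],s['eef_rot'],s['ft_force'])
cv2.imwrite('pics/w4.png',cv2.resize(p['frame'][::-1,::-1,::-1][0:200,220:440],None,fx=3,fy=3,interpolation=cv2.INTER_CUBIC))
for r in outline_of(p,'lock'):
    P=maskpts(p,r['mask'])
    if len(P)>500 and np.median(P[:,2])>.08:
        T=P[(P[:,2]>.102)&(P[:,2]<.112)]; print(np.median(T[:,2]),cv2.minAreaRect((T[:,:2]*1000).astype(np.float32)))
    t=None
E
```

```text
18.3833 [0.4706905  0.01395562 0.26164001] [ 2.62482858e-04 -1.26287135e-02  9.99920217e-01 -8.14955309e-05] [ 0.20484284  0.76043924 -3.91661435]
0.10626328736457469 ((469.0046691894531, 15.063182830810547), (54.19981002807617, 48.794578552246094), 89.2314453125)
nan ((0.0, 0.0), (0.0, 0.0), 0.0)
  return _methods._mean(a, axis=axis, dtype=dtype,
  ret = ret.dtype.type(ret / rcount)
```

View pics/w4.png

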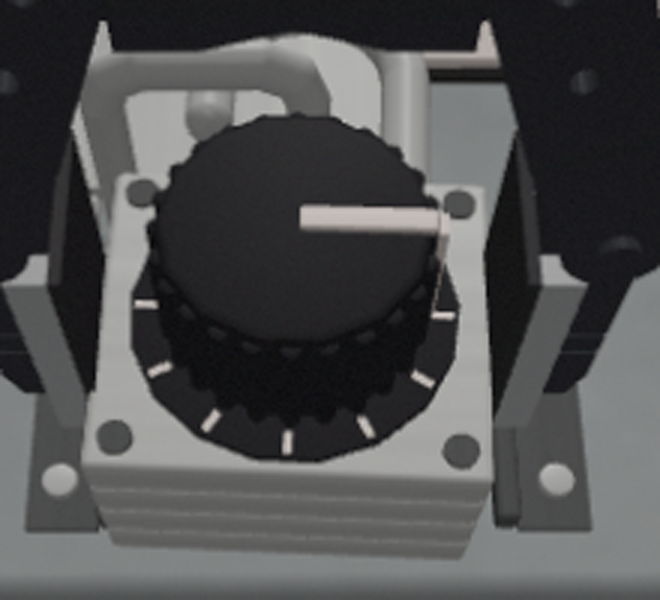

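Emit:
drive_tool(
  commands=[
    {"dp": [-3, 0, -1.5], "twist": [0, 0, 0], "claw": 0.4},
    {"dp": [-6, 0, -1.5], "twist": [0, 0, 0], "claw": 0.4},
    {"dp": [-8.8, 0, -1.5], "twist": [0, 0, 0], "claw": 0.4},
    {"dp": [-8.8, 0, -1.5], "twist": [0, 0, 0], "claw": 0.4},
    {"dp": [-8.8, 0, -1.5], "twist": [0, 0, 0], "claw": 0.4},
  ],
)

```text
clock: 18.9
eef_pos: [0.4788, 0.0141, 0.2632]
eef_rot: [0.0, -0.013, 1.0, 0.0]
ft_force: [-0.0, 0.0, -3.9]
gripper_width: 0.616
gripper_force: 62.8
```

Emit:
drive_tool(
  commands=[
    {"dp": [0, -4, 0], "twist": [0, 0, 0], "claw": 0.4},
    {"dp": [0, -8, 0], "twist": [0, 0, 0], "claw": 0.4},
    {"dp": [0, -12, 0], "twist": [0, 0, 0], "claw": 0.4},
    {"dp": [0, -12, 0], "twist": [0, 0, 0], "claw": 0.4},
    {"dp": [0, -12, 0], "twist": [0, 0, 0], "claw": 0.4},
  ],
)

```text
clock: 19.32
eef_pos: [0.4789, 0.0016, 0.2632]
eef_rot: [-0.0, -0.012, 1.0, -0.0]
ft_force: [-0.6, -0.4, -4.5]
gripper_width: 0.619
gripper_force: 62.8
```

Emit:
drive_tool(
  commands=[
    {"dp": [0, -4, 0], "twist": [0, 0, 0], "claw": 0.4},
    {"dp": [0, -8, 0], "twist": [0, 0, 0], "claw": 0.4},
    {"dp": [0, -12, 0], "twist": [0, 0, 0], "claw": 0.4},
    {"dp": [0, -16, 0], "twist": [0, 0, 0], "claw": 0.4},
    {"dp": [0, -20, 0], "twist": [0, 0, 0], "claw": 0.4},
    {"dp": [0, -25, 0], "twist": [0, 0, 0], "claw": 0.4},
    {"dp": [0, -25, 0], "twist": [0, 0, 0], "claw": 0.4},
    {"dp": [0, -25, 0], "twist": [0, 0, 0], "claw": 0.4},
  ],
)

```text
clock: 19.98
eef_pos: [0.4796, -0.0233, 0.2632]
eef_rot: [0.0, -0.012, 1.0, 0.0]
ft_force: [-0.3, -0.1, -4.6]
gripper_width: 0.617
gripper_force: 62.8
```

Emit:
drive_tool(
  commands=[
    {"dp": [0, 0, -4], "twist": [0, 0, 0], "claw": 0.4},
    {"dp": [0, 0, -8], "twist": [0, 0, 0], "claw": 0.4},
    {"dp": [0, 0, -12], "twist": [0, 0, 0], "claw": 0.4},
    {"dp": [0, 0, -12], "twist": [0, 0, 0], "claw": 0.4},
  ],
)

```text
clock: 20.32
eef_pos: [0.48, -0.0227, 0.2762]
eef_rot: [0.001, -0.013, 1.0, 0.0]
ft_force: [0.6, 0.8, -3.6]
gripper_width: 0.618
gripper_force: 63.0
```

Emit:
drive_tool(
  commands=[
    {"dp": [0, 0, -12], "twist": [0, 0, 0], "claw": 0.4},
    {"dp": [0, 0, -26], "twist": [0, 0, 0], "claw": 0.4},
    {"dp": [0, 0, -42], "twist": [0, 0, 0], "claw": 0.4},
    {"dp": [0, 0, -60], "twist": [0, 0, 0], "claw": 0.4},
    {"dp": [0, 0, -80], "twist": [0, 0, 0], "claw": 0.4},
    {"dp": [0, 0, -100], "twist": [0, 0, 0], "claw": 0.4},
    {"dp": [0, 0, -115], "twist": [0, 0, 0], "claw": 0.4},
    {"dp": [0, 0, -120], "twist": [0, 0, 0], "claw": 0.4},
    {"dp": [0, 0, -120], "twist": [0, 0, 0], "claw": 0.4},
    {"dp": [0, 0, -120], "twist": [0, 0, 0], "claw": 0.4},
    {"dp": [0, 0, -120], "twist": [0, 0, 0], "claw": 0.4},
    {"dp": [0, 0, -120], "twist": [0, 0, 0], "claw": 0.4},
  ],
)

```text
clock: 21.32
eef_pos: [0.4792, -0.0228, 0.3941]
eef_rot: [-0.001, -0.013, 1.0, -0.0]
ft_force: [-0.1, 0.8, -4.6]
gripper_width: 0.619
gripper_force: 63.6
```

```bash
python3 - <<'E'
from h import *
p=shot('scene'); s=p['st']; print(s['clock'],s['eef_pos'],s['eef_rot'],s['ft_force'],s['joint_velocities'].round(3),s['gripper_force']); print(knob(p), knob(shot('wrist')))
cv2.imwrite('pics/s5.png',cv2.resize(p['frame'][...,::-1][110:310,230:430],None,fx=3,fy=3,interpolation=cv2.INTER_CUBIC))
E
```

```text
21.3167 [ 0.47923995 -0.02278131  0.39406069] [-1.02823348e-03 -1.26455856e-02  9.99919498e-01 -1.73172041e-04] [-0.06073904  0.80395806 -4.61581946] [ 0.     0.001 -0.001 -0.005  0.001  0.005 -0.   ] 63.63113106577657Traceback (most recent call last):
  File "<stdin>", line 2, in <module>
  File "h.py", line 30, in knob
    k=((K.min(0)+K.max(0))/2)[:2]; d=k-[.5166,.144]; return len(K),k,np.linalg.norm(d),np.arctan2(-d[0],d[1])
        ~~~~~^^^
    return umr_minimum(a, axis, None, out, keepdims, initial, where)
ValueError: zero-size array to reduction operation minimum which has no identity
```

```bash
python3 - <<'E'
from h import *
p=shot('wrist')
try: print(knob(p))
except Exception: print('hidden')
q=shot('top')
try: print(knob(q))
except Exception: print('hidden')
a=cv2.resize(p['frame'][::-1,::-1,::-1],(480,300)); s=shot('scene')['frame'][...,::-1][120:320,240:430]
b=cv2.resize(s,(285,300),interpolation=cv2.INTER_CUBIC); cv2.imwrite('pics/s6.png',np.hstack([a,b]))
E
```

```text
(697, array([0.48072459, 0.17930889]), np.float64(0.05033649430981636), np.float64(0.7933565068492001))
(42, array([0.48102612, 0.18036769]), np.float64(0.050873474494590745), np.float64(0.7743645168781618))
```

View pics/s6.png

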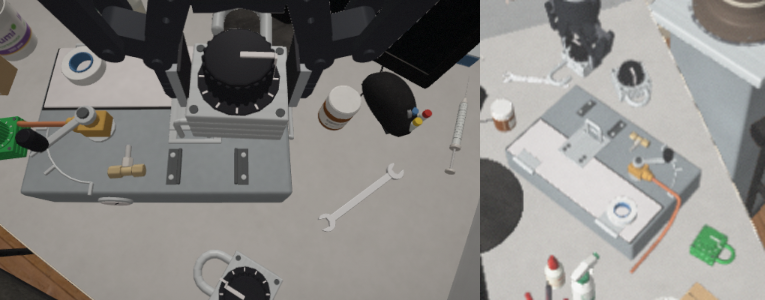

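The lock is held up level at (240,75) with its shackle out. The staple is empty, the lever is at idle, and the other things are undisturbed.

```bash
python3 -c "
from plant import *
print(finish_job())"
```

```text
the job is handed in; nothing more can be done
None
```

The job is handed in at about 21.5 s of the 61 s, with no verdict returned: the lever measures about 0.77 rad (middle mark), and the opened lock is unhooked and held level about 14 cm above the deck.

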